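Isolate the bench transformer and tag it

TASK

Make the bench transformer safe before the repair: push its selector knob in, turn it from the live setting where it stands to the ring mark (off, in the middle) and let it spring out locked there, never going on past off to the other live setting and never forcing it round without pushing. Then hang the white warning sign astride the transformer's carrying handle, hanging straight near the middle of the bar; set it down rather than drop it. Leave the other things on the bench where they are.

Things in the scene. Friction and masses are not known exactly. Their poses are not given: they have to be found in the camera images.
- transformer: Grey steel bench transformer, fixed: case 200 (x) by 240 (y) mm, 125 mm high. Origin: centre of its underside, on the bench; z up. Its front with two outlets faces its own -x; its lid carries the black selector knob (front half) and the steel carrying handle (rear half).
- bar_mid (a point): Middle of the carrying handle's bar, on the bar's axis: 50 mm behind (+x) the transformer's centre, 200 mm above the bench. Steel tube 16 mm thick along the transformer's y, straight for 200 mm between two upright posts of the same tube; 67 mm free between bar and lid. Axes as the transformer's.
- knob_axis (a point): Point on the knob's vertical turning axis, on its aluminium plate, 45 mm in front (-x) of the transformer's centre, 128 mm above the bench; does not move. The handle's bar is 95 mm behind it. Axes as the transformer's.
- knob_grip (a point): On the knob's axis, halfway up its bar grip, 164 mm above the bench when out; moves with the knob, x where the pointer points. Black knob: round skirt 56 mm across, top 146 mm above the bench; on it an upright bar grip 48 mm long (x), 13 mm wide (y), from 146 to 177 mm. Pointer end: a small nose 5 mm beyond the bar and a white line on top.
- selector (a joint): Knob angle, rad, anticlockwise from above. 0 = off: pointer to the transformer's +x, at the ring mark. +1.05 = live setting where it starts (one bar mark); -1.05 = other live setting (two bars). When out it is locked, with 0.08 play; it turns only when pushed in 6 mm or more. Let go within 0.12 of a setting it springs out and locks there; elsewhere it stays in.
- selector_push (a joint): How far the knob is pushed in (straight down), in m: 0 = fully out, 0.008 = stop. A spring pushes it out with about 4 N at the start of the travel and 10 N at the stop; turning it takes about 0.03 N m.
- sign: White sign, loose, standing like a tent: 3 mm sheet folded to an upside-down U with flared legs, 90 mm long along y (ridge), 71 mm high, about 60 g, same both ways round. Ridge flat, 28 mm wide; from it down to 38 mm above the feet the walls are upright, 28 mm outside, 22 mm inside; below, the legs flare to 58 mm. Origin: between the feet, at bench level, midway; x across the ridge, z up.
- sign_ridge (a point): Middle of the underside of the sign's ridge, 68 mm above its feet: the place that rests on top of the bar, then 8 mm above the bar's axis. Axes as the sign's.
- multimeter: Bystander: black multimeter lying flat, 185 x 88 x 50 mm; origin under its centre, x along its length.
- pump: Bystander: blue desoldering pump lying on the bench, about 250 mm long (x), 22 mm thick; origin under its middle.
- tape: Bystander: roll of grey insulating tape lying flat, 66 mm across, 19 mm high; origin under its centre.
- panel: Bystander: beige washing-machine control panel lying on the bench, 85 x 300 mm, up to 46 mm high, long along its y; origin under its centre.
There are look-alikes about, which are no part of the job. Of the things that look like the sign, take the one that is farthest to the robot's left at the start.

How it is judged:
By the outcome, as a careful person would: the job done as asked, in the order asked, and still so for the second after the job is handed in, with the robot touching nothing.
It also fails if it takes over 58 s, if anything falls off the work surface, if the arm or the gripper's body presses on something with over 40 N, if the wrist force passes 120 N, or if a joint passes its speed limit or range.

ROBOT

A 6-joint arm with a two-finger parallel gripper is mounted at the origin on the work surface. World frame = base frame: x ahead of the robot, y to its left, z up, the work surface at z = 0. Lengths are in m, angles in rad, forces in N, time in s.
With the tool pointing down it reaches from about 0.325 to 0.9 m from the base axis. Payload 6.1 kg.
Tool frame: the origin (TCP) lies at the very end of the fingers, on their centre line; the grasp point (between the pads) lies 19 mm behind it (grip_point_offset is the distance from the TCP to the grasp point, in m); z points along the fingers, y is the direction in which the jaws open and shut (so a half turn about z gives the same grasp; the last joint's range is limited). The gripper opens to 85 mm and grips with 20 to 120 N. Pads are 22 mm wide; open, the fingers measure 114 mm over their backs; the gripper's body (76 mm by 85 mm) begins 54 mm behind the grasp point. The pads swing forward as they close: fully open they stand 13 mm farther back than shut.
Start: joints at [-1.4, 0.22, 1.526, -0, 1.395, -0.126], TCP at [0.183, -0.598, 0.231] pointing down, gripper open.
Joint ranges: [-2.98, 2.98], [-0.91, 2.08], [0.09, 2.57], [-1.24, 4.39], [0.2, 2.65], [-2.68, 2.68]. Speed limits (rad/s): [2.57, 2.57, 3.01, 3.14, 3.14, 3.14].

INTERFACE

Orientations are given as a rotation vector (axis times angle).
In Python, from bench import get_state, snapshot, finish_job, masks_of, mark_of, grip_point_offset gives the robot as it stands.
- The arm moves only by the tool step_arm, never from a script. Its arguments are lists of equal length, an entry for each row: "travel": the shift along the tool's x, y, z in mm, a list of three; "twist": the turn about the tool's z in rad; "claw": the closure, from 0 (fully open) to 1 (shut). In form: {"travel": [[x, y, z], ...], "twist": [twist, ...], "claw": [claw, ...]}. A call has 1 to 5 rows; each row is the pose to reach, as a shift and turn from the pose commanded when the call began, along the tool's axes at that moment; what a row does not reach only later rows make up. A row lasts 1/8 s, in which the tool goes at most 62.5 mm and 10.7 degrees, less where a joint would pass 70% of its speed; a pose out of reach is approached as far as the arm can. A call with a gripper value outside its range is refused whole. The fingers move at their own pace and stop on an object; "squeeze" is the grip in N (left out, the last holds). Time passes only in rows, so rows that repeat a pose let the fingers close. It gives the time, the measured TCP pose, the force and the opening at its end, in the units of the state.
- get_state(): the state, without advancing time (a new reading comes with each control period).
- snapshot(name): name is "scene" or "side" or "wrist"; returns a dict with "image" (384x512x3 uint8, red, green, blue), "vfov" (degrees; the focal length in pixels is half the picture's height over the tangent of half this angle, whatever the lens; pixels are square), "cx", "cy" (the principal point, pixels), "k1" (the pictures are not rectified: a ray, as slopes to the right and down, at radius r is drawn at 1 + k1 r^2 times it, then the intrinsics apply), "origin" and "rotation" of the camera in the world; the wrist camera has in their place "hand_eye" (4x4, takes a point from camera to tool coordinates, whose origin is the TCP and whose axes are the flange's). Camera axes: x right, y down, z forward; pixel columns grow to the right and rows downward; lengths in m; the calibration is good to about 2 mm. A picture is of the moment at which its call begins: read the wrist's pose just before it. There is no depth.
- finish_job(): hands the job in, once; it reports no verdict.
Trained networks look in a picture, given as the dict that the camera call returned (one of the last four; its "shot" number tells which), for a name from the list of things; names that differ only in an ending like _2 or _b are one class to them, and where a whole thing is asked for, a point or a joint stands for the part that bears it (a point fixed in the world has none). Each returns a list of dicts, best first, with "score" (0 to 1); they miss things now and then, are a little off and sometimes report something else, mostly with a low value. They report only what shows in the picture. A call takes as long as a camera call. They do not tell look-alikes from the thing itself.
- masks_of(picture, target): "mask" (384x512 bool, what is visible of it) and "rect" ([centre column, centre row, width, height] in pixels, round what is visible of it).
- mark_of(picture, target): "xy" ([column, row] in pixels: a listed point, or the origin of a listed thing).
The state is a dict: "time": time; "joint_pos": joint angles; "qvel": joint speeds; "tau": joint torques, N m; "eef_pos": TCP position; "eef_rot": TCP orientation; "force": force on the tool from outside, world axes, zero at the start; "moment": the same for the moment, N m; "finger_gap": finger opening in m.
Only numpy, scipy, OpenCV 4.12 (cv2) and the standard library are available. Lean on these libraries where they do the work, as an engineer would, in place of code of your own. Each camera call takes 0.05 s, during which the arm holds its last target.

## Working session

There is one attempt and no reset: what is moved stays moved. The work goes in short steps, Python scripts to look and compute and a tool call to move; the robot and the scene stay as the last step left them, time stands still between calls to the robot, and variables do not carry over. Pictures are saved under pics/ and viewed, and the job is handed in when it is done.

Besides the shell and the picture viewer there is one more tool, called after ">>>" as name([rows], argument=value, ...), one row to a line, values as JSON. step_arm: Moves the arm, as the interface text tells. Its arguments: {"type":"object","properties":{"travel":{"type":"array","items":{"type":"array","items":{"type":"number"}}},"twist":{"type":"array","items":{"type":"number"}},"claw":{"type":"array","items":{"type":"number"}},"squeeze":{"type":"number"}},"required":["travel","twist","claw"]}

```bash
ls; mkdir -p pics
python3 - <<'E'
from bench import *
import cv2
print(get_state(), grip_point_offset)
for n in ("scene","side","wrist"):
    s=snapshot(n); cv2.imwrite(f"pics/{n}0.png",s["image"][:,:,::-1])
    print({k:v for k,v in s.items() if k!="image"})
    for t in ("sign","transformer","knob_grip","multimeter","panel"):
        print(n,t,[(round(m["score"],2),[round(float(x)) for x in m["rect"]]) for m in masks_of(s,t)])
    for t in ("sign_ridge","sign","bar_mid","knob_axis","knob_grip","transformer"):
        print(n,t,[(round(m["score"],2),[round(float(x),1) for x in m["xy"]]) for m in mark_of(s,t)])
print(get_state()["time"])
E
```

```text
pics
{'time': 0.0, 'joint_pos': array([-1.40009996e+00,  2.21251513e-01,  1.52764075e+00,  5.08201474e-06,
        1.39467918e+00, -1.26127642e-01]), 'qvel': array([ 0.00029782,  0.00012052,  0.00065246,  0.00087632, -0.00096063,
       -0.00218414]), 'tau': array([-1.14130482e-03, -4.96897495e+01, -3.89393270e+01, -2.20719371e-04,
        1.11200116e-02, -8.27417750e-06]), 'eef_pos': array([ 0.18267922, -0.59706502,  0.23016782]), 'eef_rot': array([-3.10510111e+00, -4.64246402e-01,  6.13655735e-05]), 'force': array([-0.49358727,  0.62712037, -0.90782774]), 'moment': array([-0.03907199,  0.06798405, -0.00281325]), 'finger_gap': 0.08564463347719695} 0.0187
{'vfov': 44.67537265514668, 'cx': 255.76592603180464, 'cy': 195.68194135733137, 'k1': 0.029899016697024588, 'origin': array([1.12102375, 0.66524531, 1.17987618]), 'rotation': array([-0.93329092, -2.59396464,  0.94191892]), 'shot': 1}
scene sign [(0.91, [319, 224, 36, 38]), (0.75, [214, 170, 89, 93]), (0.73, [267, 230, 21, 35]), (0.57, [308, 266, 39, 38])]
scene transformer [(0.72, [217, 167, 83, 91])]
scene knob_grip [(0.46, [230, 1
[... 1485 characters left out ...]
 [(0.74, [276.4, 268.1])]
{'vfov': 58.20970534710608, 'cx': 253.2600848320298, 'cy': 190.34262231375547, 'k1': -0.05973855257893928, 'hand_eye': array([[ 2.56078872e-04, -9.52285047e-01, -3.05209966e-01,
         7.65072853e-02],
       [ 9.99999957e-01,  2.87184079e-04, -5.70172843e-05,
        -1.31649287e-06],
       [ 1.41948150e-04, -3.05209938e-01,  9.52285080e-01,
        -1.42841785e-01],
       [ 0.00000000e+00,  0.00000000e+00,  0.00000000e+00,
         1.00000000e+00]]), 'shot': 3}
wrist sign []
wrist transformer []
wrist knob_grip []
wrist multimeter []
wrist panel []
wrist sign_ridge []
wrist sign []
wrist bar_mid []
wrist knob_axis []
wrist knob_grip []
wrist transformer []
1.8
```

Run:
```python
import cv2
a=cv2.imread("pics/scene0.png");b=cv2.imread("pics/side0.png")
cv2.imwrite("pics/sc1.png",cv2.resize(a[90:360,130:460],None,fx=2.2,fy=2.2,interpolation=cv2.INTER_CUBIC))
cv2.imwrite("pics/si1.png",cv2.resize(b[110:320,150:390],None,fx=2.8,fy=2.8,interpolation=cv2.INTER_CUBIC))
```

```text
(no output)
```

View pics/sc1.png

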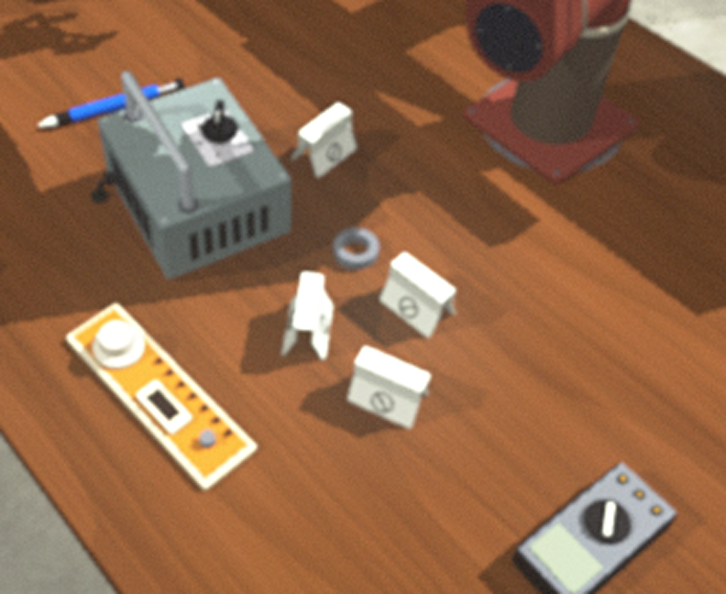

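View pics/si1.png

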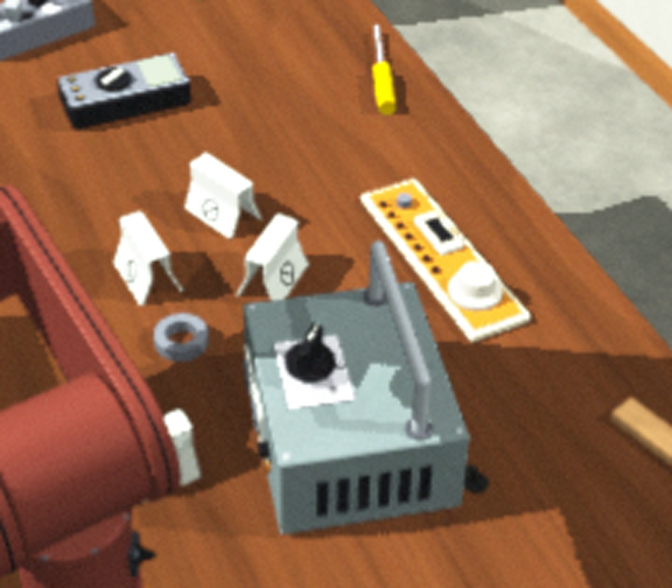

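```bash
cat > h.py <<'E'
import numpy as np, cv2
from scipy.spatial.transform import Rotation as R
from scipy.optimize import least_squares
CAM={"scene":dict(vfov=44.67537265514668,cx=255.76592603180464,cy=195.68194135733137,k1=0.029899016697024588,origin=[1.12102375,0.66524531,1.17987618],rotation=[-0.93329092,-2.59396464,0.94191892]),
"side":dict(vfov=42.885469972553715,cx=257.6251914151591,cy=194.3993507673581,k1=-0.07809234102381497,origin=[0.11785387,-1.13691708,1.20615241],rotation=[-2.25707286,0.45810193,-0.20287807])}
HE=np.array([[2.56078872e-04,-9.52285047e-01,-3.05209966e-01,7.65072853e-02],[9.99999957e-01,2.87184079e-04,-5.70172843e-05,-1.31649287e-06],[1.41948150e-04,-3.05209938e-01,9.52285080e-01,-1.42841785e-01],[0,0,0,1]])
def wcam(pos,rot):
    T=np.eye(4);T[:3,:3]=R.from_rotvec(rot).as_matrix();T[:3,3]=pos
    C=T@HE
    return dict(vfov=58.20970534710608,cx=253.2600848320298,cy=190.34262231375547,k1=-0.05973855257893928,origin=C[:3,3],rotation=R.from_matrix(C[:3,:3]).as_rotvec())
def proj(c,P):
    P=np.atleast_2d(P); f=192/np.tan(np.radians(c["vfov"]/2))
    q=(P-np.array(c["origin"]))@R.from_rotvec(c["rotation"]).as_matrix()
    s=q[:,:2]/q[:,2:3]; s=s*(1+c["k1"]*(s**2).sum(1,keepdims=True))
    return s*f+[c["cx"],c["cy"]]
def ray(c,uv):
    f=192/np.tan(np.radians(c["vfov"]/2)); d=(np.array(uv)-[c["cx"],c["cy"]])/f; s=d.copy()
    for _ in range(20): s=d/(1+c["k1"]*(s@s))
    v=R.from_rotvec(c["rotation"]).as_matrix()@np.array([*s,1]); return np.array(c["origin"]),v
def onz(c,uv,z):
    o,v=ray(c,uv); return o+v*(z-o[2])/v[2]
def tri(l):
    A=np.zeros((3,3));b=np.zeros(3)
    for c,uv in l:
        o,v=ray(c,uv);v=v/np.linalg.norm(v);M=np.eye(3)-np.outer(v,v);A+=M;b+=M@o
    return np.linalg.solve(A,b)
E
python3 - <<'E'
from h import *
sc,si=CAM["scene"],CAM["side"]
np.set_printoptions(precision=4,suppress=True)
for uv in [(322.7,215.8),(274.7,150.3),(310.2,258),(270.7,226.8)]: print("sc",uv,onz(sc,uv,.068))
for uv in [(202.5,195.9),(246.2,197),(229.3,173.3)]: print("si",uv,onz(si,uv,.068))
print("bar",tri([(sc,(200.4,150)),(si,(293.7,220.4))]),onz(sc,(200.4,150),.2),onz(si,(293.7,220.4),.2))
print("ka",tri([(sc,(227.7,151.)),(si,(263.3,241.6))]),onz(sc,(227.7,151.),.128),onz(si,(263.3,241.6),.128))
print("tr",onz(sc,(217.8,182.5),0),onz(si,(276.4,268.1),0))
E
```

```text
sc (322.7, 215.8) [0.4287 0.1352 0.068 ]
sc (274.7, 150.3) [ 0.357  -0.1658  0.068 ]
sc (310.2, 258) [0.5601 0.2184 0.068 ]
sc (270.7, 226.8) [0.5749 0.0669 0.068 ]
si (202.5, 195.9) [0.4346 0.119  0.068 ]
si (246.2, 197) [0.5736 0.0536 0.068 ]
si (229.3, 173.3) [0.5651 0.2001 0.068 ]
bar [ 0.6136 -0.2218  0.1876] [ 0.6169 -0.2092  0.2   ] [ 0.6105 -0.2346  0.2   ]
ka [ 0.5189 -0.2148  0.1288] [ 0.5155 -0.2142  0.128 ] [ 0.5219 -0.216   0.128 ]
tr [ 0.5586 -0.223   0.    ] [ 0.5626 -0.2287  0.    ]
```

>>> step_arm([
  [453,-259,-70],
  [453,-259,-70],
  [453,-259,-70],
  [453,-259,-70],
  [453,-259,-70],
], twist=[-0.6,-0.6,-0.6,-0.6,-0.6], claw=[0,0,0,0,0])

```text
time: 2.42
eef_pos: [0.3961, -0.3705, 0.2734]
eef_rot: [2.83, 1.362, 0.0]
force: [0.6, 0.1, 0.0]
finger_gap: 0.0858
```

>>> step_arm([
  [205,17,-27],
  [205,17,-27],
  [205,17,-27],
  [205,17,-27],
  [205,17,-27],
], twist=[0,0,0,0,0], claw=[0,0,0,0,0])

```text
time: 3.05
eef_pos: [0.5367, -0.2216, 0.2998]
eef_rot: [2.829, 1.365, -0.0]
force: [-0.0, 0.3, -0.2]
finger_gap: 0.0853
```

Run:
```python
from bench import *
from h import *
np.set_printoptions(precision=4,suppress=True)
st=get_state(); s=snapshot("wrist"); cv2.imwrite("pics/w1.png",cv2.resize(s["image"][:,:,::-1],None,fx=1.5,fy=1.5))
print(st["eef_pos"],st["eef_rot"],st["force"])
np.savez("w1.npz",p=st["eef_pos"],r=st["eef_rot"])
c=wcam(st["eef_pos"],st["eef_rot"])
for t,z in (("knob_axis",.128),("knob_grip",.164),("bar_mid",.2)):
    for m in mark_of(s,t): print(t,m["score"],m["xy"],onz(c,m["xy"],z))
for m in masks_of(s,"knob_grip"): print(m["score"],m["rect"])
```

```text
[ 0.5367 -0.2216  0.2998] [ 2.8292  1.3653 -0.0004] [-0.0285  0.2742 -0.2218]
knob_axis 0.75 [227.2, 179.0] [ 0.5092 -0.2165  0.128 ]
knob_axis 0.41 [265.5, 134.9] [ 0.5633 -0.2061  0.128 ]
knob_grip 0.61 [222.9, 191.8] [ 0.5077 -0.2167  0.164 ]
bar_mid 0.57 [334.6, 145.8] [ 0.602  -0.2326  0.2   ]
```

View pics/w1.png

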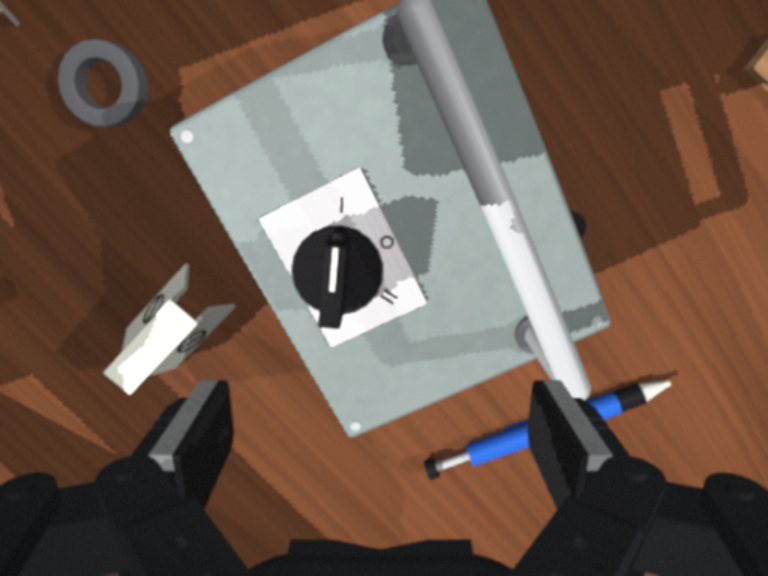

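```bash
cat > tf.py <<'E'
from h import *
d=np.load("w1.npz"); c=wcam(d["p"],d["r"])
def T(p,L): 
    cs,sn=np.cos(p[2]),np.sin(p[2]); L=np.atleast_2d(L)
    return np.c_[p[0]+cs*L[:,0]-sn*L[:,1],p[1]+sn*L[:,0]+cs*L[:,1],L[:,2]]
if __name__=="__main__":
    np.set_printoptions(precision=4,suppress=True)
    L=np.array([[-.1,.12,.125],[-.1,-.12,.125],[.1,-.12,.125],[-.045,0,.146]])
    uv=np.array([[173,129],[350,436],[609,325],[338,270]])/1.5
    f=lambda p:(proj(c,T(p,L))-uv).ravel()
    s=least_squares(f,[.56,-.22,-.1]); print(s.x,s.fun.reshape(-1,2))
    print("knob",T(s.x,[-.045,0,.164]),"bar",T(s.x,[.05,0,.2]))
    im=cv2.imread("pics/w1.png")
    for P,col in ((L,(0,0,255)),(np.array([[.05,y,.2] for y in np.linspace(-.1,.1,9)]),(0,255,0)),(np.array([[-.045+r*np.cos(1.05),r*np.sin(1.05),.177] for r in (-.024,0,.024,.029)]),(255,0,255))):
        for q in proj(c,T(s.x,P))*1.5: cv2.circle(im,tuple(int(v) for v in q),3,col,-1)
    cv2.imwrite("pics/w1o.png",im)
E
python3 tf.py
```

```text
[ 0.5554 -0.2236 -0.2219] [[-3.5819 -2.3435]
 [-0.6424  2.3885]
 [ 4.2692  1.3065]
 [ 0.3118  0.6111]]
knob [[ 0.5115 -0.2137  0.164 ]] bar [[ 0.6041 -0.2346  0.2   ]]
```

View pics/w1o.png

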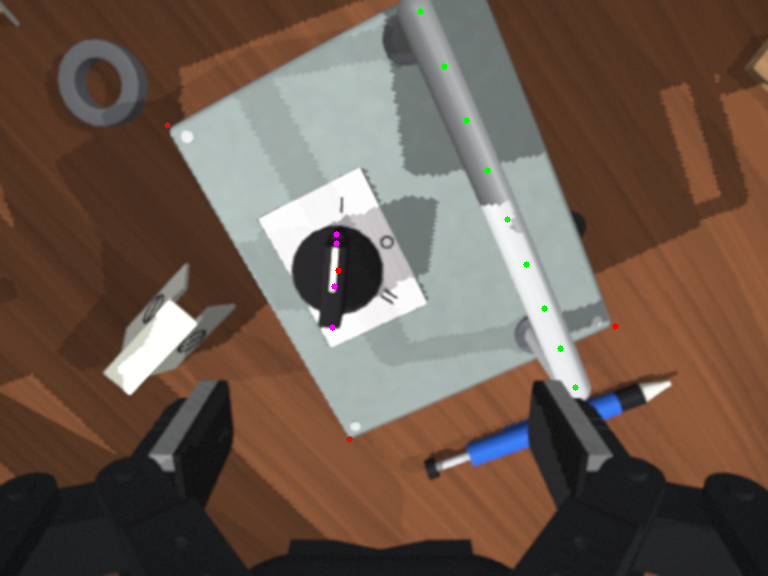

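>>> step_arm([
  [-9.5,-24.6,30],
  [-9.5,-24.6,80],
  [-9.5,-24.6,80],
], twist=[0.07,0.07,0.07], claw=[0,0,0])

```text
time: 3.68
eef_pos: [0.5077, -0.2139, 0.2157]
eef_rot: [-2.872, -1.257, 0.008]
force: [-0.5, 0.4, -0.1]
finger_gap: 0.0853
```

Run:
```python
from bench import *
from h import *
from tf import T
np.set_printoptions(precision=4,suppress=True)
st=get_state(); s=snapshot("wrist"); im=cv2.resize(s["image"][:,:,::-1],None,fx=1.5,fy=1.5)
print(st["eef_pos"],st["eef_rot"],st["force"],2*np.arctan2(st["eef_rot"][1],st["eef_rot"][0]))
c=wcam(st["eef_pos"],st["eef_rot"]);p=[ 0.5554,-0.2236,-0.2219]
for P,col in ((np.array([[.05,y,.2] for y in np.linspace(-.1,.1,9)]),(0,255,0)),(np.array([[-.045+r*np.cos(1.05),r*np.sin(1.05),.177] for r in (-.024,0,.024,.029)]),(255,0,255))):
    for q in proj(c,T(p,P))*1.5: cv2.circle(im,tuple(int(v) for v in q),3,col,-1)
cv2.imwrite("pics/w2.png",im)
```

```text
[ 0.5077 -0.2139  0.2157] [-2.8716 -1.2567  0.0081] [-0.4831  0.3958 -0.1031] -5.458131735173184
```

View pics/w2.png

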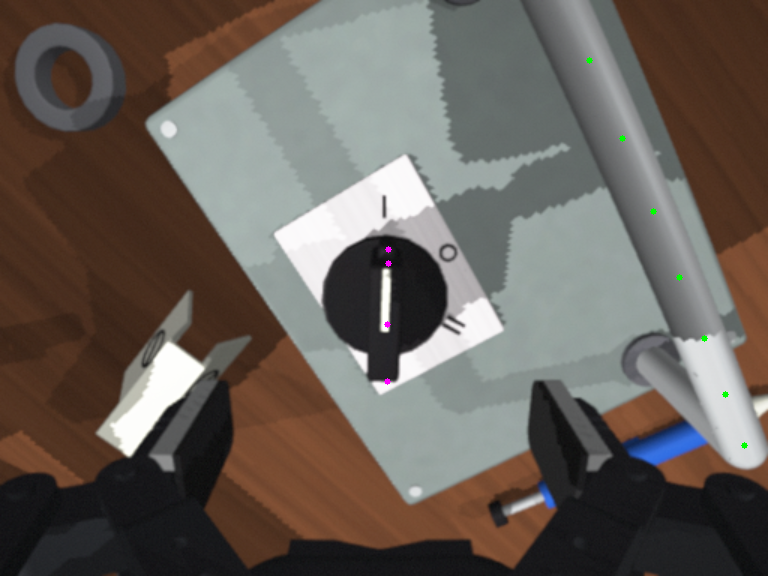

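>>> step_arm([
  [0,0,30],
  [0,0,60],
  [0,0,67],
  [0,0,67],
], twist=[0,0,0,0], claw=[0,0,0,0])

```text
time: 4.22
eef_pos: [0.5119, -0.2153, 0.1545]
eef_rot: [2.876, 1.261, 0.002]
force: [0.1, 0.0, -0.8]
finger_gap: 0.0852
```

>>> step_arm([
  [0.7,-1.4,2],
  [0.7,-1.4,2],
  [0.7,-1.4,2],
  [0.7,-1.4,2],
  [0.7,-1.4,2],
], twist=[0,0,0,0,0], claw=[0.5,1,1,1,1], squeeze=50)

```text
time: 4.85
eef_pos: [0.5104, -0.213, 0.1512]
eef_rot: [-2.877, -1.262, 0.0]
force: [-1.7, 0.4, 3.7]
finger_gap: 0.0121
```

Run:
```python
from bench import *
st=get_state(); print(st["eef_pos"],st["force"],st["moment"],st["finger_gap"])
```

```text
[ 0.51037903 -0.21302489  0.15121413] [-1.72963759  0.42637945  3.72588269] [ 0.16595433  0.29073336 -0.05691143] 0.01207165595649677
```

>>> step_arm([
  [0,0,3.5],
  [0,0,7],
  [0,0,7],
], twist=[0,0,0], claw=[1,1,1])

```text
time: 5.22
eef_pos: [0.5105, -0.213, 0.1443]
eef_rot: [-2.877, -1.262, 0.0]
force: [-3.3, 1.6, 8.7]
finger_gap: 0.0119
```

>>> step_arm([
  [0,0,0],
  [0,0,0],
  [0,0,0],
  [0,0,0],
  [0,0,0],
], twist=[0.06,0.2,0.35,0.5,0.65], claw=[1,1,1,1,1])

```text
time: 5.85
eef_pos: [0.5102, -0.2126, 0.1443]
eef_rot: [-3.129, -0.27, 0.001]
force: [-4.3, 3.9, 6.9]
finger_gap: 0.0118
```

Run:
```python
from bench import *
import cv2
st=get_state(); print(st["eef_pos"],st["eef_rot"],st["force"],st["moment"],st["finger_gap"])
s=snapshot("wrist"); cv2.imwrite("pics/w3.png",cv2.resize(s["image"][:,:,::-1],None,fx=1.5,fy=1.5))
```

```text
[ 0.5102197  -0.21260181  0.14431563] [-3.12906825e+00 -2.69934361e-01  9.62437168e-04] [-4.29860824  3.86199428  6.85377791] [0.64246887 0.7811969  0.04997794] 0.011823388300720144
```

View pics/w3.png

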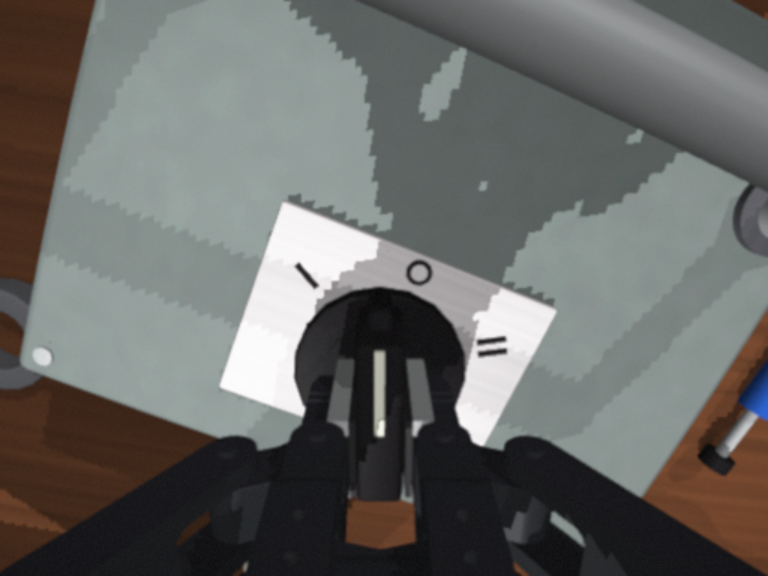

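>>> step_arm([
  [0,0,0],
  [0,0,0],
  [0,0,0],
  [0,0,0],
  [0,0,0],
], twist=[0.13,0.26,0.34,0.385,0.385], claw=[1,1,1,1,1])

```text
time: 6.52
eef_pos: [0.5102, -0.2123, 0.1442]
eef_rot: [-3.123, 0.327, 0.002]
force: [-3.8, 4.3, 7.9]
finger_gap: 0.012
```

Run:
```python
from bench import *
import cv2
st=get_state(); print(st["eef_pos"],st["eef_rot"],st["force"],st["moment"],st["finger_gap"])
s=snapshot("wrist"); cv2.imwrite("pics/w4.png",cv2.resize(s["image"][:,:,::-1],None,fx=1.5,fy=1.5))
```

```text
[ 0.51018199 -0.2122931   0.14420774] [-3.12316356e+00  3.26846903e-01  1.52791399e-03] [-3.77614457  4.26939908  7.89473969] [ 0.77720384  0.85951926 -0.01620003] 0.011996897896656793
```

View pics/w4.png

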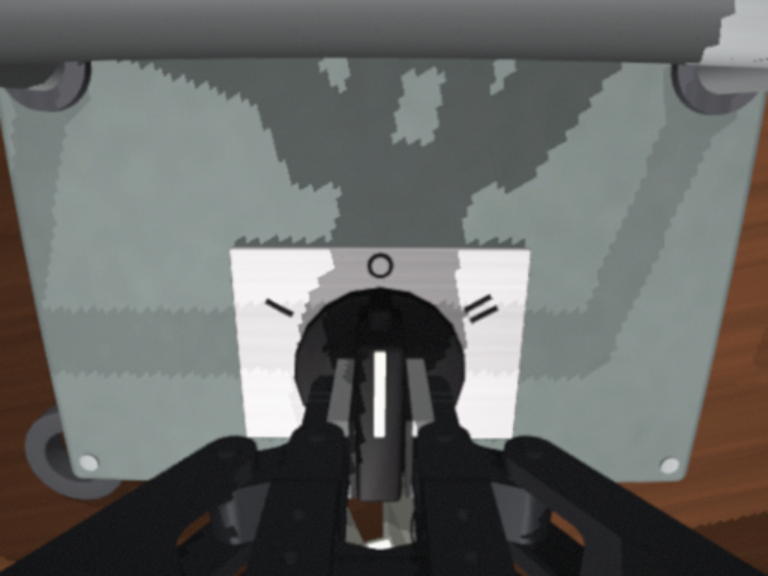

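>>> step_arm([
  [0,0,-4],
  [0,0,-7.5],
  [0,0,-7.5],
  [0,0,-7.5],
  [0,0,-7.5],
], twist=[0,0,0,0,0], claw=[1,1,0.5,0,0])

```text
time: 7.2
eef_pos: [0.5105, -0.2132, 0.151]
eef_rot: [3.124, -0.327, -0.0]
force: [0.1, -1.2, -0.3]
finger_gap: 0.0661
```

>>> step_arm([
  [0,0,-40],
  [0,0,-90],
  [0,0,-120],
  [0,0,-120],
], twist=[0,0,0,0], claw=[0,0,0,0])

```text
time: 7.7
eef_pos: [0.512, -0.2141, 0.2746]
eef_rot: [3.122, -0.326, 0.009]
force: [0.3, -0.4, -0.6]
finger_gap: 0.0859
```

Run:
```python
from bench import *
from h import *
from tf import T
np.set_printoptions(precision=4,suppress=True)
st=get_state(); s=snapshot("wrist"); im=cv2.resize(s["image"][:,:,::-1],None,fx=1.5,fy=1.5)
np.savez("w5.npz",p=st["eef_pos"],r=st["eef_rot"]); cv2.imwrite("pics/w5raw.png",s["image"][:,:,::-1])
print(st["time"],st["eef_pos"],st["eef_rot"],st["force"])
c=wcam(st["eef_pos"],st["eef_rot"]);p=[ 0.5554,-0.2236,-0.2219]
for P,col in ((np.array([[.05,y,.2] for y in np.linspace(-.1,.1,9)]),(0,255,0)),(np.array([[-.045+r,0,.177] for r in (-.024,0,.024,.029)]),(255,0,255)),(np.array([[-.1,.12,.125],[-.1,-.12,.125],[.1,-.12,.125]]),(0,0,255))):
    for q in proj(c,T(p,P))*1.5: cv2.circle(im,tuple(int(v) for v in q),2,col,-1)
cv2.imwrite("pics/w5.png",im)
```

```text
7.7 [ 0.512  -0.2141  0.2746] [ 3.1219 -0.3263  0.0089] [ 0.3229 -0.3669 -0.5759]
```

View pics/w5.png

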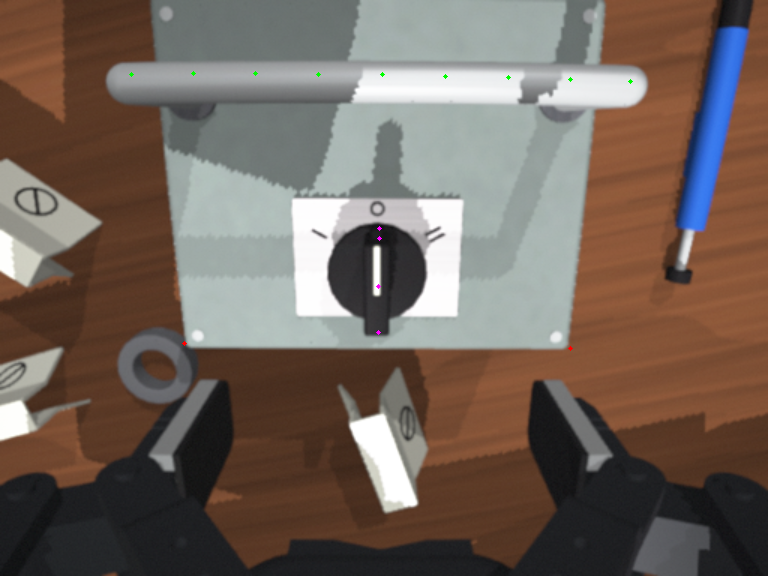

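Run:
```python
from bench import *
from h import *
from tf import T
np.set_printoptions(precision=4,suppress=True)
snapshot("wrist")
st=get_state(); s=snapshot("wrist"); im=cv2.resize(s["image"][:,:,::-1],None,fx=1.5,fy=1.5)
np.savez("w6.npz",p=st["eef_pos"],r=st["eef_rot"])
print(st["time"],st["eef_pos"],st["eef_rot"],st["qvel"])
c=wcam(st["eef_pos"],st["eef_rot"]);p=[ 0.5554,-0.2236,-0.2219]
for P,col in ((np.array([[.05,y,.2] for y in np.linspace(-.1,.1,9)]),(0,255,0)),(np.array([[-.045+r,0,.177] for r in (-.024,0,.024,.029)]),(255,0,255)),(np.array([[-.1,.12,.125],[-.1,-.12,.125],[.1,-.12,.125]]),(0,0,255))):
    for q in proj(c,T(p,P))*1.5: cv2.circle(im,tuple(int(v) for v in q),2,col,-1)
cv2.imwrite("pics/w6.png",im)
s2=snapshot("scene"); cv2.imwrite("pics/sc6.png",cv2.resize(s2["image"][230:310,270:350,::-1],None,fx=6,fy=6))
```

```text
7.8 [ 0.5102 -0.213   0.2705] [-3.1244  0.3265  0.0009] [0.003  0.0193 0.0258 0.001  0.0012 0.0002]
```

View pics/w6.png

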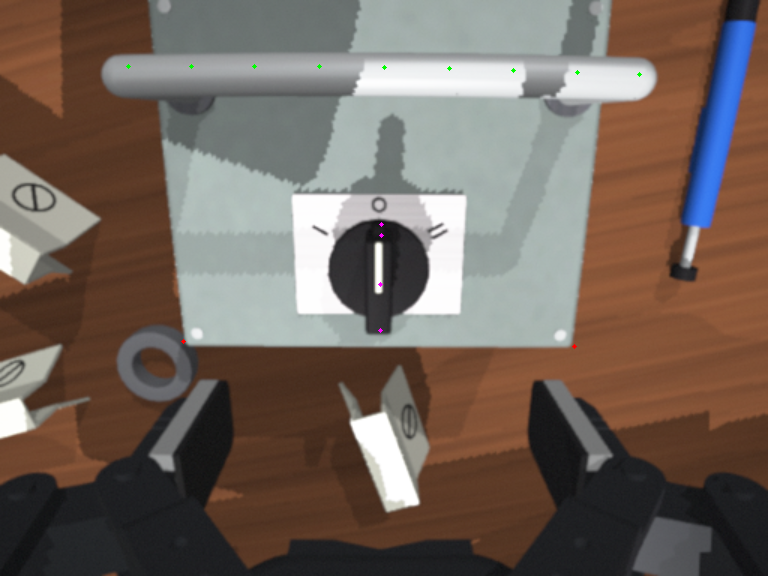

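View pics/sc6.png

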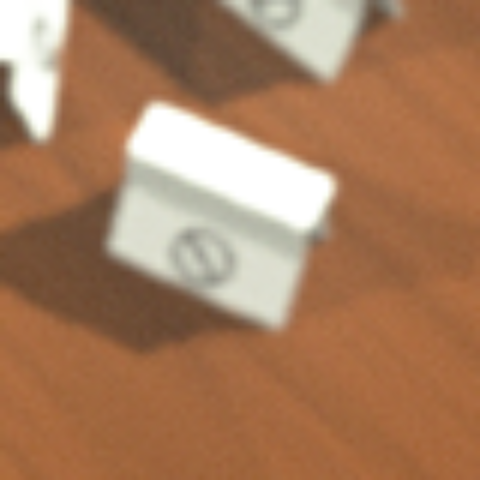

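Run:
```python
from h import *
a=onz(CAM["scene"],(294.7,250.8),.071);b=onz(CAM["scene"],(324.2,262.5),.071);print(a,b,np.linalg.norm(a-b),np.arctan2(*(b-a)[1::-1]), (a+b)/2)
```

```text
[0.5786742 0.1747082 0.071    ] [0.54193327 0.25465248 0.071     ] 0.08798286769415481 2.0015898021733163 [0.56030374 0.21468034 0.071     ]
```

>>> step_arm([
  [-40,-428,20],
  [-40,-428,20],
  [-40,-428,20],
  [-40,-428,20],
  [-40,-428,20],
], twist=[-2.2,-2.2,-2.2,-2.2,-2.2], claw=[0,0,0,0,0])

```text
time: 8.52
eef_pos: [0.5454, 0.099, 0.255]
eef_rot: [-2.931, -1.129, 0.004]
force: [1.3, -0.8, 0.4]
finger_gap: 0.0855
```

Run:
```python
from bench import *
from h import *
st=get_state(); r=st["eef_rot"]; th=2*np.arctan2(r[1],r[0]); p=st["eef_pos"]
x=np.array([np.cos(th),np.sin(th)]);y=np.array([np.sin(th),-np.cos(th)])
d=np.array([.560,.2147])-p[:2]; print(p,th,x@d,y@d, st["joint_pos"])
```

```text
[0.54544663 0.09895465 0.25496016] -5.547834168932608 0.08844020160486504 -0.07607311158817573 [ 3.72776670e-02  3.84201293e-02  1.68214799e+00 -1.28285463e-04
  1.42343259e+00  8.72741845e-01]
```

>>> step_arm([
  [78,-67,5],
  [78,-67,5],
  [78,-67,5],
  [78,-67,5],
  [78,-67,5],
], twist=[-1.2,-1.2,-1.2,-1.2,-1.2], claw=[0,0,0,0,0])

```text
time: 9.15
eef_pos: [0.5588, 0.1991, 0.2495]
eef_rot: [-2.103, -2.331, 0.005]
force: [-0.9, -0.5, 0.5]
finger_gap: 0.0856
```

>>> step_arm([
  [0,0,0],
  [0,0,0],
  [0,0,0],
], twist=[-0.26,-0.26,-0.26], claw=[0,0,0])

```text
time: 9.52
eef_pos: [0.559, 0.1988, 0.25]
eef_rot: [-1.793, -2.577, 0.003]
force: [-1.3, 0.2, 0.3]
finger_gap: 0.0852
```

Run:
```python
from bench import *
from h import *
st=get_state(); r=st["eef_rot"]; th=2*np.arctan2(r[1],r[0]); p=st["eef_pos"]
s=snapshot("wrist"); cv2.imwrite("pics/w7.png",cv2.resize(s["image"][:,:,::-1],None,fx=1.5,fy=1.5))
np.savez("w7.npz",p=p,r=r); print(p,r,th,th+2*np.pi); c=wcam(p,r)
for m in mark_of(s,"sign_ridge"): print(m["score"],m["xy"],onz(c,m["xy"],.068))
```

```text
[0.55902378 0.19880796 0.24997165] [-1.7928103  -2.57737798  0.00336116] -4.357119097437565 1.9260662097420216
0.93 [224.5, 287.3] [0.57735653 0.05750698 0.068     ]
0.9 [261.8, 154.3] [0.56313136 0.20964204 0.068     ]
0.76 [105.2, 183.5] [0.42750295 0.12809557 0.068     ]
```

View pics/w7.png

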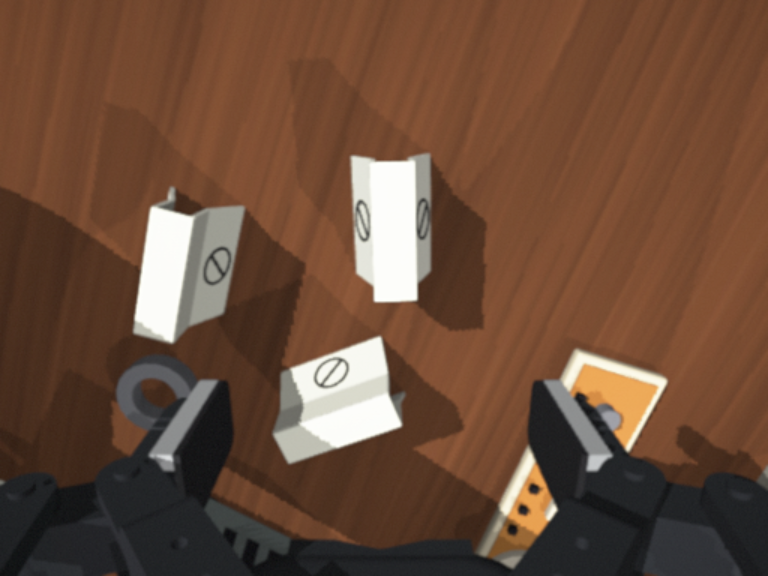

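Run:
```python
from h import *
d=np.load("w7.npz");c=wcam(d["p"],d["r"])
q=[onz(c,np.array(u)/1.5,.071) for u in [(369,161),(416,160),(374,302),(418,301)]]
f=(q[0]+q[1])/2;n=(q[2]+q[3])/2;print(q,np.linalg.norm(f-n),np.linalg.norm(q[0]-q[1]))
m=(f+n)/2;h=np.arctan2(*(f-n)[1::-1]);print(m,h)
th=1.9261;D=m-d["p"];print("tool",np.cos(th)*D[0]+np.sin(th)*D[1],np.sin(th)*D[0]-np.cos(th)*D[1],"twist",th-h)
```

```text
[array([0.53385385, 0.24598879, 0.071     ]), array([0.56043762, 0.2565242 , 0.071     ]), array([0.56808938, 0.16165494, 0.071     ]), array([0.59504695, 0.17244046, 0.071     ])] 0.09097266530428122 0.028595303276837306
[0.56435695 0.2091521  0.071     ] 1.958844191877398
tool 0.007842772377865731 0.008598536727945494 twist -0.03274419187739808
```

>>> step_arm([
  [8,8.5,50],
  [8,8.5,110],
  [8,8.5,160],
  [8,8.5,190],
  [8,8.5,208],
], twist=[-0.03,-0.03,-0.03,-0.03,-0.03], claw=[0,0,0,0,0])

```text
time: 10.25
eef_pos: [0.5636, 0.2091, 0.0414]
eef_rot: [-1.754, -2.604, 0.004]
force: [-0.3, -0.5, -0.1]
finger_gap: 0.0856
```

Run:
```python
from bench import *
from h import *
s=snapshot("side"); cv2.imwrite("pics/s8.png",cv2.resize(s["image"][140:220,180:280,::-1],None,fx=6,fy=6))
st=get_state(); r=st["eef_rot"]; th=2*np.arctan2(r[1],r[0]); p=st["eef_pos"]
s=snapshot("wrist"); cv2.imwrite("pics/w8.png",cv2.resize(s["image"][:,:,::-1],None,fx=1.5,fy=1.5))
print(p,r,th,st["force"])
```

```text
[0.56277729 0.20885165 0.03987224] [-1.75339205 -2.6025972   0.00573044] -4.32731653066906 [-1.87750028 -1.47514332 -0.77994149]
```

View pics/w8.png

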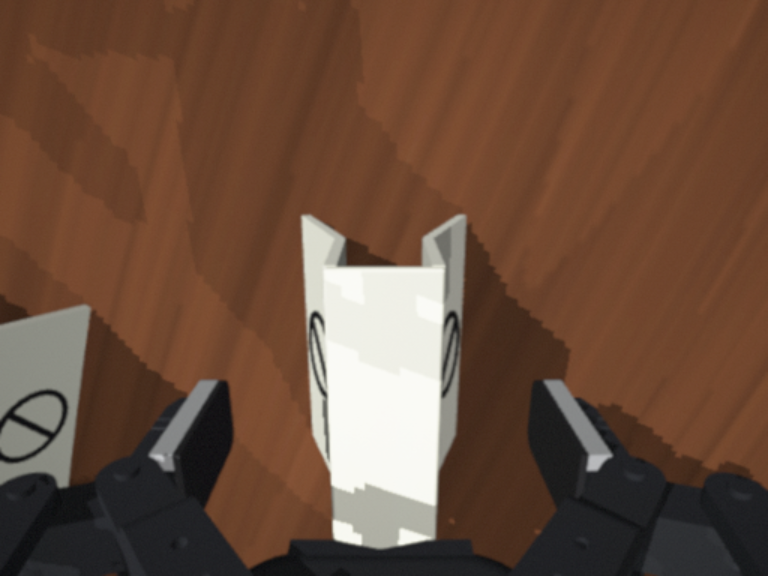

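>>> step_arm([
  [0,0,-2],
  [0,0,-2],
  [0,0,-2],
  [0,0,-2],
  [0,0,-2],
], twist=[0,0,0,0,0], claw=[0.5,1,1,1,1], squeeze=25)

```text
time: 10.98
eef_pos: [0.5658, 0.2096, 0.0469]
eef_rot: [1.753, 2.605, 0.002]
force: [0.0, -0.1, 6.8]
finger_gap: 0.0273
```

>>> step_arm([
  [0,0,0],
  [0,0,-20],
  [0,0,-80],
  [0,0,-140],
  [0,0,-200],
], twist=[0,0,0,0,0], claw=[1,1,1,1,1])

```text
time: 11.6
eef_pos: [0.5646, 0.2093, 0.2487]
eef_rot: [1.754, 2.606, 0.001]
force: [0.7, 0.4, -0.9]
finger_gap: 0.0275
```

Run:
```python
from bench import *
from h import *
snapshot("wrist")
st=get_state(); r=st["eef_rot"]; th=2*np.arctan2(r[1],r[0]); p=st["eef_pos"]
s=snapshot("wrist"); cv2.imwrite("pics/w9.png",cv2.resize(s["image"][:,:,::-1],None,fx=1.5,fy=1.5))
print(p,r,th,st["force"],st["finger_gap"])
```

```text
[0.56850353 0.21034585 0.25917147] [1.7483742  2.59825185 0.01643165] 1.9569759085714422 [2.9094583  0.77274534 5.8804178 ] 0.027594085584543206
```

View pics/w9.png

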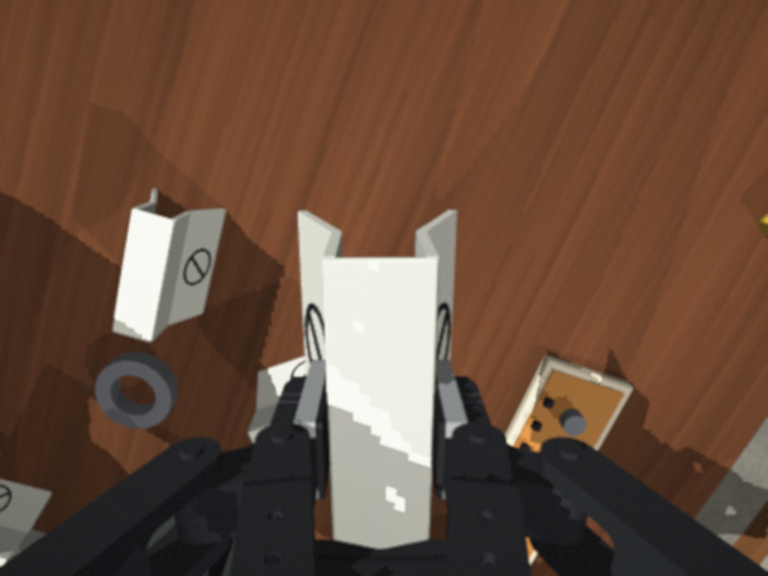

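Run:
```python
from h import *
np.set_printoptions(precision=4,suppress=True)
c=wcam(np.zeros(3),np.zeros(3))
# sign frame in tool: sign y along tool x, sign z = -tool z
L=np.array([[.045,-.014],[.045,.014],[-.045,-.014],[-.045,.014]])
uv=np.array([[324,258],[437,257],[333,540],[429,541]])/1.5
def P(p): 
    M=R.from_euler("zyx",[p[3],p[4],0]).as_matrix()
    return np.c_[L,np.zeros(4)]@M.T+p[:3]
f=lambda p:(proj(c,P(p))-uv).ravel()
s=least_squares(f,[0,0,-.03,0,0]);print(s.x,s.fun)
g=lambda p:(proj(c,P([*p,0]))-uv)[:2].ravel()
s=least_squares(g,[0,0,-.03,0]);print(s.x,s.fun)
```

```text
[-0.0006  0.0002 -0.019  -0.0024  0.0199] [-0.3471 -0.3887  0.342   0.1254  1.5446  0.5436 -1.5428 -0.2229]
[-0.001   0.0006 -0.0188 -0.0094] [0. 0. 0. 0.]
```

Run:
```python
from h import *
a=cv2.imread("pics/w1.png")[180:400,440:640];b=cv2.imread("pics/w6.png")[30:130,80:680]
cv2.imwrite("pics/z1.png",cv2.resize(a,None,fx=2.5,fy=2.5))
from tf import T
d=np.load("w6.npz");c6=wcam(d["p"],d["r"]);d=np.load("w1.npz");c1=wcam(d["p"],d["r"])
cv2.imwrite("pics/z6.png",cv2.resize(b,(800,133)))
p=[ 0.5554,-0.2236,-0.2219]
for x in (.044,.047,.05):print(x,[(proj(c,T(p,[[x,y,.2] for y in(-.08,-.04,0,.04)]))*1.5).round() for c in (c1,c6)])
```

```text
0.044 [array([[553., 361.],
       [526., 296.],
       [496., 225.],
       [463., 147.]]), array([[588.,  89.],
       [487.,  86.],
       [384.,  84.],
       [281.,  83.]])]
0.047 [array([[558., 359.],
       [532., 294.],
       [502., 222.],
       [469., 144.]]), array([[589.,  81.],
       [487.,  78.],
       [384.,  75.],
       [281.,  74.]])]
0.05 [array([[564., 357.],
       [537., 291.],
       [508., 219.],
       [476., 141.]]), array([[590.,  72.],
       [488.,  69.],
       [384.,  67.],
       [281.,  66.]])]
```

View pics/z1.png

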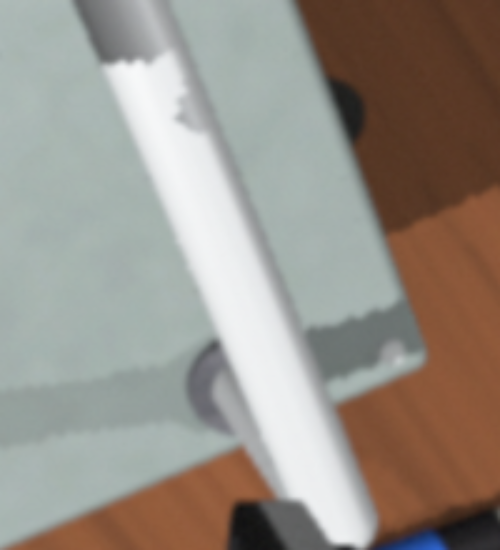

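>>> step_arm([
  [-60,-19,-35],
  [-425,-132,-48],
  [-425,-132,-48],
  [-425,-132,-48],
  [-425,-132,-48],
], twist=[0.608,0.608,0.608,0.608,0.608], claw=[1,1,1,1,1])

```text
time: 12.32
eef_pos: [0.5903, -0.0957, 0.2881]
eef_rot: [2.454, 1.961, 0.001]
force: [1.0, -0.3, 0.4]
finger_gap: 0.0273
```

```bash
cat > go.py <<'E'
from bench import *
from h import *
import sys
st=get_state(); r=st["eef_rot"]; th=(2*np.arctan2(r[1],r[0]))%(2*np.pi); p=st["eef_pos"]
x=np.array([np.cos(th),np.sin(th)]);y=np.array([np.sin(th),-np.cos(th)])
d=np.array([float(sys.argv[1]),float(sys.argv[2])])-p[:2]; print(st["time"],p,"th",th,"tool xy mm",1000*x@d,1000*y@d,"twist",th-float(sys.argv[3]),st["force"],st["finger_gap"])
E
python3 go.py .6026 -.2343 1.349
```

```text
12.325 [ 0.59027825 -0.09567967  0.2880624 ] th 1.3483276129053656 tool xy mm -132.48548810366762 42.60302558861435 twist -0.0006723870946343524 [ 1.04766573 -0.3001527   0.39305095] 0.027320412697356303
```

>>> step_arm([
  [-60,20,0],
  [-120,40,0],
  [-125,41,0],
  [-125,41,0],
  [-125,41,0],
], twist=[0,0,0,0,0], claw=[1,1,1,1,1])

```text
time: 12.95
eef_pos: [0.6032, -0.2232, 0.2876]
eef_rot: [-2.452, -1.963, -0.0]
force: [-0.6, -0.1, -1.1]
finger_gap: 0.0277
```

```bash
python3 go.py .6026 -.2343 1.349
python3 - <<'E'
from bench import *
import cv2
for n,(r0,r1,c0,c1) in {"scene":(70,230,130,300),"side":(150,310,200,370)}.items():
    s=snapshot(n); cv2.imwrite(f"pics/{n}10.png",cv2.resize(s["image"][r0:r1,c0:c1,::-1],None,fx=3.5,fy=3.5,interpolation=cv2.INTER_CUBIC))
s=snapshot("wrist");cv2.imwrite("pics/w10.png",cv2.resize(s["image"][:,:,::-1],None,fx=1.5,fy=1.5))
E
python3 go.py .6026 -.2343 1.349
```

```text
12.95 [ 0.60317814 -0.22321927  0.28763034] th 1.3503184146308769 tool xy mm -10.93893954498144 1.8591633898163775 twist 0.0013184146308768963 [-0.60539461 -0.1233736  -1.06707238] 0.027667658152583176
13.1 [ 0.60335749 -0.22327273  0.28778882] th 1.3507946277967233 tool xy mm -10.926785648898955 1.6672600304987955 twist 0.001794627796723347 [-0.12391563 -0.38158294 -1.33744414] 0.027556966668033145
```

View pics/scene10.png

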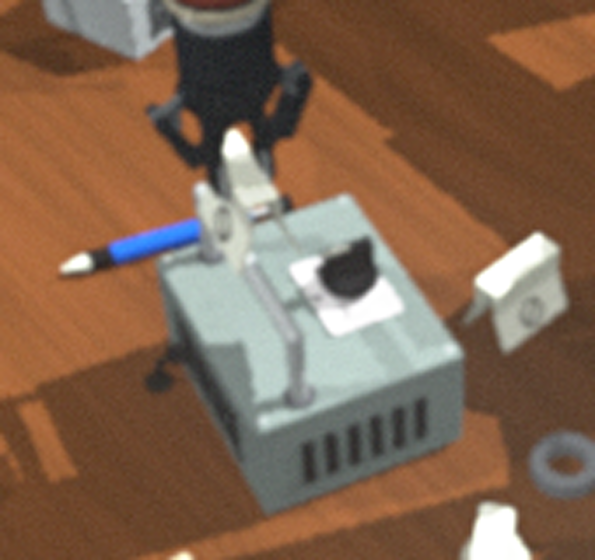

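View pics/side10.png

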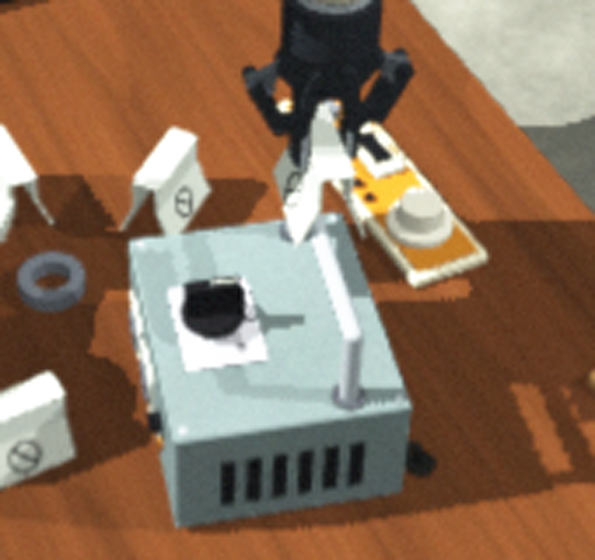

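View pics/w10.png

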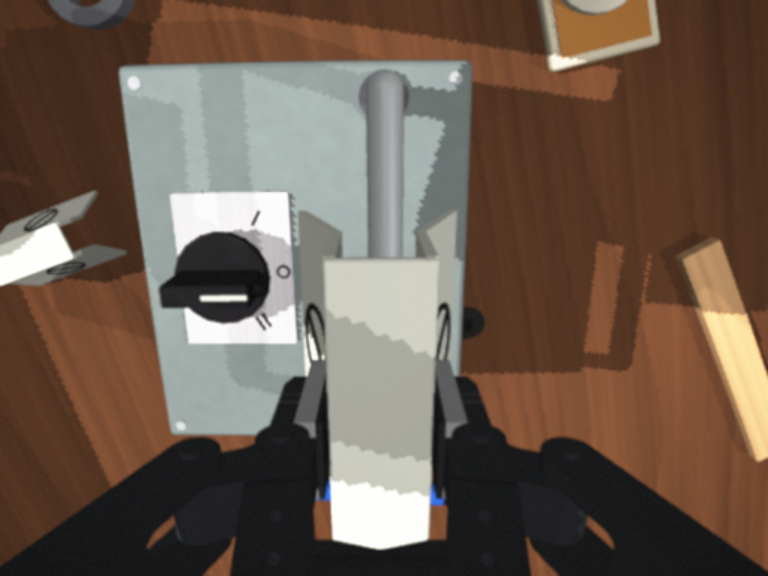

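>>> step_arm([
  [-11,2.3,0],
  [-11,2.3,20],
  [-11,2.3,45],
  [-11,2.3,45],
], twist=[0.002,0.002,0.002,0.002], claw=[1,1,1,1])

```text
time: 13.6
eef_pos: [0.601, -0.2352, 0.2381]
eef_rot: [-2.451, -1.955, 0.004]
force: [-0.6, -0.4, -0.5]
finger_gap: 0.0278
```

```bash
python3 - <<'E'
from bench import *
import cv2
for n,(r0,r1,c0,c1) in {"scene":(70,190,150,270),"side":(150,270,230,350)}.items():
    s=snapshot(n); cv2.imwrite(f"pics/{n}11.png",cv2.resize(s["image"][r0:r1,c0:c1,::-1],None,fx=4.5,fy=4.5,interpolation=cv2.INTER_CUBIC))
s=snapshot("wrist");cv2.imwrite("pics/w11.png",cv2.resize(s["image"][:,:,::-1],None,fx=1.5,fy=1.5))
E
python3 go.py .6026 -.2343 1.349
```

```text
13.75 [ 0.60317812 -0.23620911  0.2429203 ] th 1.3466695737150216 tool xy mm 1.7328710039468345 -0.9879667366690037 twist -0.002330426284978371 [ 0.02405836  0.58134304 -1.26384412] 0.02759723281929574
```

View pics/w11.png

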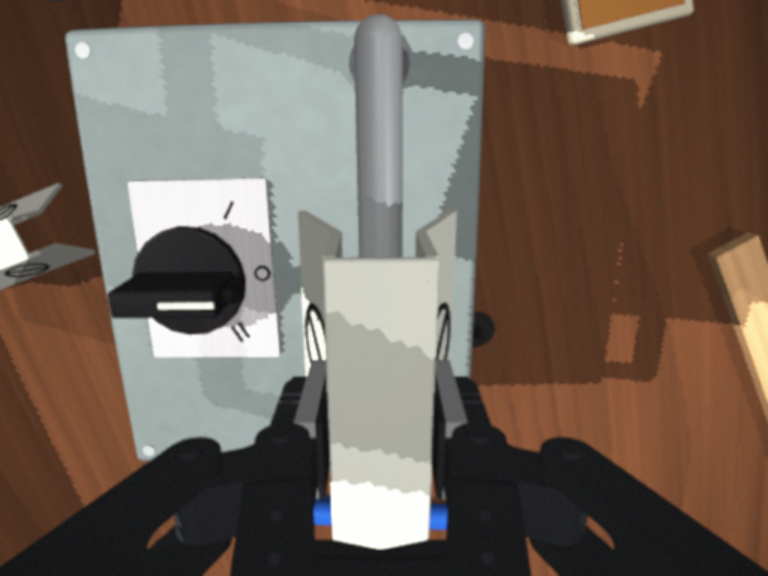

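View pics/side11.png

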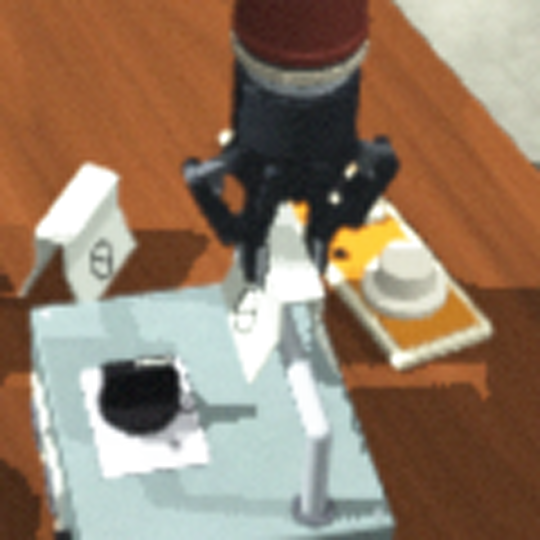

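View pics/scene11.png

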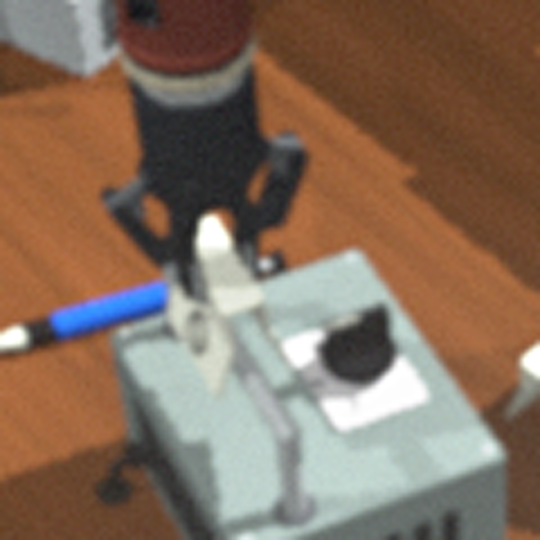

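>>> step_arm([
  [0,0,15],
  [0,0,28],
  [0,0,38],
  [0,0,42],
  [0,0,42],
], twist=[0,0,0,0,0], claw=[1,1,1,1,1])

```text
time: 14.38
eef_pos: [0.6028, -0.236, 0.2]
eef_rot: [-2.455, -1.959, 0.0]
force: [-0.3, 0.3, -0.1]
finger_gap: 0.0276
```

>>> step_arm([
  [0,0,2],
  [0,0,4],
  [0,0,6],
  [0,0,7],
  [0,0,7],
], twist=[0,0,0,0,0], claw=[1,1,1,1,1])

```text
time: 15.0
eef_pos: [0.6029, -0.2361, 0.1934]
eef_rot: [-2.456, -1.959, 0.0]
force: [0.8, -0.6, -1.0]
finger_gap: 0.0274
```

>>> step_arm([
  [0,0,1],
  [0,0,2],
  [0,0,3],
  [0,0,3],
], twist=[0,0,0,0], claw=[1,1,1,1])

```text
time: 15.5
eef_pos: [0.6029, -0.236, 0.1903]
eef_rot: [-2.456, -1.959, 0.0]
force: [-0.2, -0.5, -0.6]
finger_gap: 0.0276
```

```bash
python3 go.py .6026 -.2343 1.349
python3 - <<'E'
from bench import *
import cv2
for n,(r0,r1,c0,c1) in {"scene":(70,190,150,270),"side":(150,270,230,350)}.items():
    s=snapshot(n); cv2.imwrite(f"pics/{n}12.png",cv2.resize(s["image"][r0:r1,c0:c1,::-1],None,fx=4.5,fy=4.5,interpolation=cv2.INTER_CUBIC))
E
```

```text
15.5 [ 0.60288188 -0.23600105  0.19031587] th 1.3468385717197284 tool xy mm 1.5959695711689186 -0.6526280283612872 twist -0.002161428280271549 [-0.21850984 -0.45522891 -0.6312555 ] 0.02760973472560367
```

View pics/side12.png

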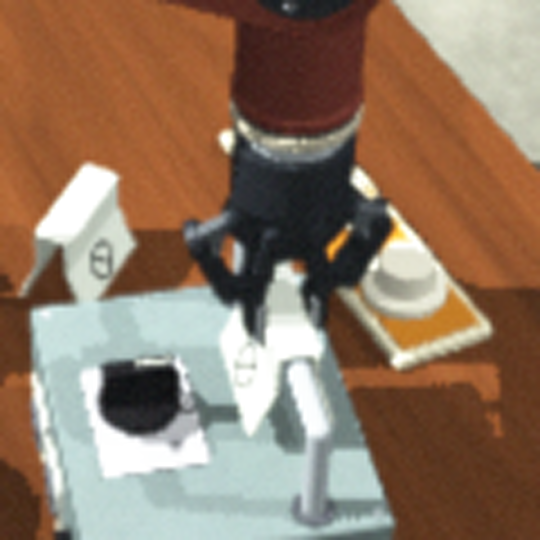

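View pics/scene12.png

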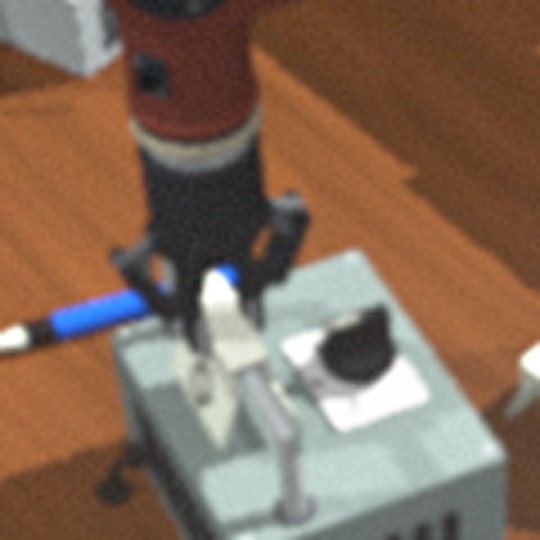

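>>> step_arm([
  [0,0,1],
  [0,0,2],
  [0,0,3],
  [0,0,3],
], twist=[0,0,0,0], claw=[1,1,1,1])

```text
time: 16.1
eef_pos: [0.6029, -0.236, 0.1873]
eef_rot: [-2.456, -1.959, 0.0]
force: [-0.7, 0.2, -0.1]
finger_gap: 0.0275
```

>>> step_arm([
  [0,0,1],
  [0,0,1.5],
  [0,0,2],
  [0,0,2],
], twist=[0,0,0,0], claw=[1,1,1,1])

```text
time: 16.6
eef_pos: [0.6031, -0.2361, 0.1867]
eef_rot: [2.455, 1.959, 0.0]
force: [-3.2, 1.1, 5.9]
finger_gap: 0.0276
```

>>> step_arm([
  [0,0,-1],
  [0,0,-1],
  [0,0,-1],
  [0,0,-1],
  [0,0,-1],
], twist=[0,0,0,0,0], claw=[0.9,0.6,0.45,0.45,0.45])

```text
time: 17.23
eef_pos: [0.6029, -0.2361, 0.1863]
eef_rot: [-2.456, -1.959, 0.0]
force: [0.3, 0.4, 0.3]
finger_gap: 0.0468
```

```bash
python3 go.py .6026 -.2343 1.349
python3 - <<'E'
from bench import *
import cv2
s=snapshot("wrist");cv2.imwrite("pics/w13.png",cv2.resize(s["image"][:,:,::-1],None,fx=1.5,fy=1.5))
E
```

```text
17.225 [ 0.60293859 -0.23605654  0.18631661] th 1.3467464085392802 tool xy mm 1.6374105647306898 -0.7203950636963992 twist -0.002253591460719795 [0.33534757 0.36746824 0.28984694] 0.04683191376214667
```

View pics/w13.png

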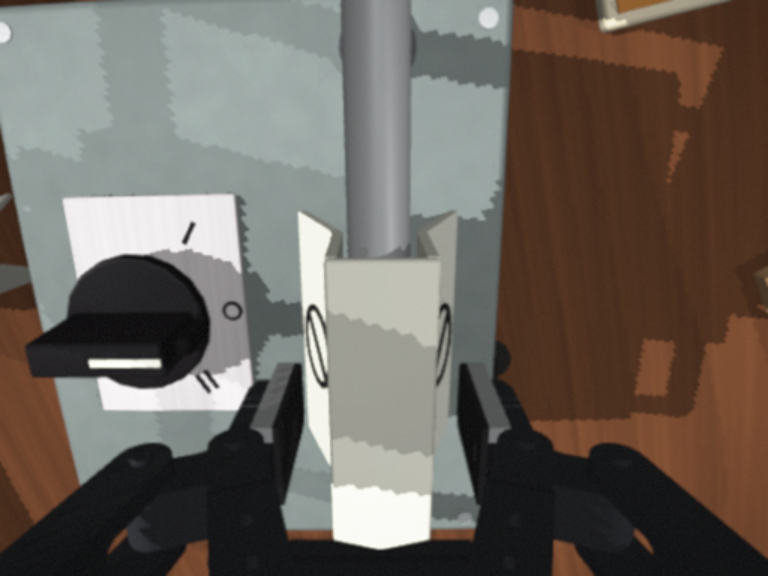

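Sign sits astride the bar, fingers clear on both sides (gaps at x≈300 and 460). Retreat straight up.

>>> step_arm([
  [0,0,-8],
  [0,0,-25],
  [0,0,-60],
  [0,0,-110],
  [0,0,-130],
], twist=[0,0,0,0,0], claw=[0.45,0.45,0.45,0.45,0.45])

```text
time: 17.9
eef_pos: [0.6044, -0.2367, 0.3223]
eef_rot: [2.45, 1.955, 0.005]
force: [1.1, -0.1, -0.0]
finger_gap: 0.0466
```

>>> step_arm([
  [-40,0,-20],
  [-60,0,-40],
  [-60,0,-40],
  [-60,0,-40],
], twist=[0,0,0,0], claw=[0.45,0.45,0.45,0.45])

```text
time: 18.4
eef_pos: [0.5896, -0.2937, 0.3554]
eef_rot: [-2.454, -1.958, -0.0]
force: [0.6, -0.6, 0.0]
finger_gap: 0.047
```

```bash
python3 go.py .6026 -.2343 1.349
python3 - <<'E'
from bench import *
import cv2, numpy as np
o=[]
for n,(r0,r1,c0,c1) in {"scene":(90,220,150,280),"side":(180,310,220,350)}.items():
    s=snapshot(n); o.append(cv2.resize(s["image"][r0:r1,c0:c1,::-1],(400,400),interpolation=cv2.INTER_CUBIC))
    cv2.imwrite(f"pics/{n}14.png",s["image"][:,:,::-1])
cv2.imwrite("pics/b14.png",np.hstack(o))
s=snapshot("wrist");cv2.imwrite("pics/w14.png",cv2.resize(s["image"][:,:,::-1],None,fx=1.5,fy=1.5))
E
```

```text
18.4 [ 0.58956138 -0.29371378  0.35537681] th 1.3469713537534762 tool xy mm 60.82580213264103 -0.47415447254919246 twist -0.0020286462465237687 [ 0.57250607 -0.62554322  0.03453468] 0.0470028099818947
```

View pics/b14.png

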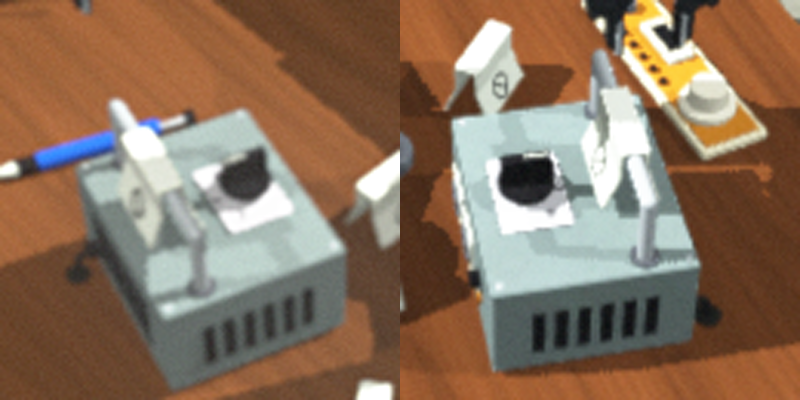

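View pics/w14.png

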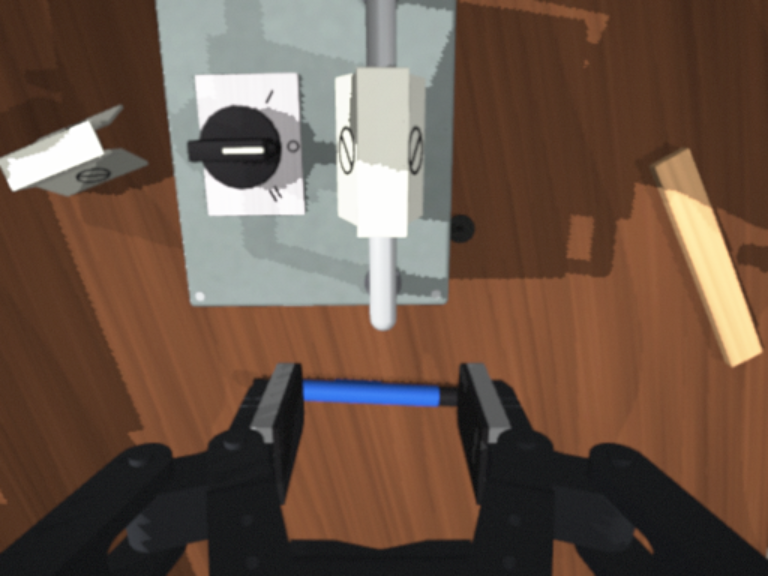

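View pics/scene14.png

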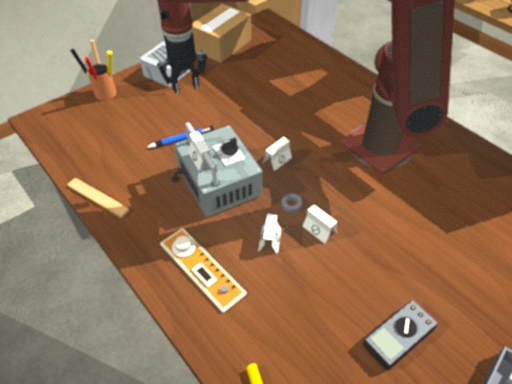

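Run:
```python
from bench import *
from h import *
st=get_state();s=snapshot("wrist");im=s["image"][:,:,::-1].copy();cv2.imwrite("pics/w15raw.png",im)
np.savez("w15.npz",p=st["eef_pos"],r=st["eef_rot"])
from tf import T
a=cv2.resize(im[30:170,100:220],None,fx=5,fy=4.25*5/4.25)
c=wcam(st["eef_pos"],st["eef_rot"]);p=np.array([ 0.5554,-0.2236,-0.2219])
# align offset with plate centre unknown: draw circles at .146/.138 
t=np.linspace(0,2*np.pi,80)
for z,col in((.146,(0,255,0)),(.138,(0,0,255))):
    for q in proj(c,T(p,np.c_[-.045+.028*np.cos(t),.028*np.sin(t),0*t+z])): cv2.circle(a,(int((q[0]-100+.5)*5),int((q[1]-30+.5)*5)),1,col,-1)
cv2.imwrite("pics/k15.png",a)
b=cv2.imread("pics/w1.png");c=wcam(*[np.load("w1.npz")[k] for k in"pr"]);b=cv2.resize(b[140:360,230:440],None,fx=2.7,fy=2.7)
for z,col in((.146,(0,255,0)),(.138,(0,0,255))):
    for q in proj(c,T(p,np.c_[-.045+.028*np.cos(t),.028*np.sin(t),0*t+z]))*1.5: cv2.circle(b,(int((q[0]-230)*2.7),int((q[1]-140)*2.7)),1,col,-1)
cv2.imwrite("pics/k1.png",b)
```

```text
(no output)
```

View pics/k15.png

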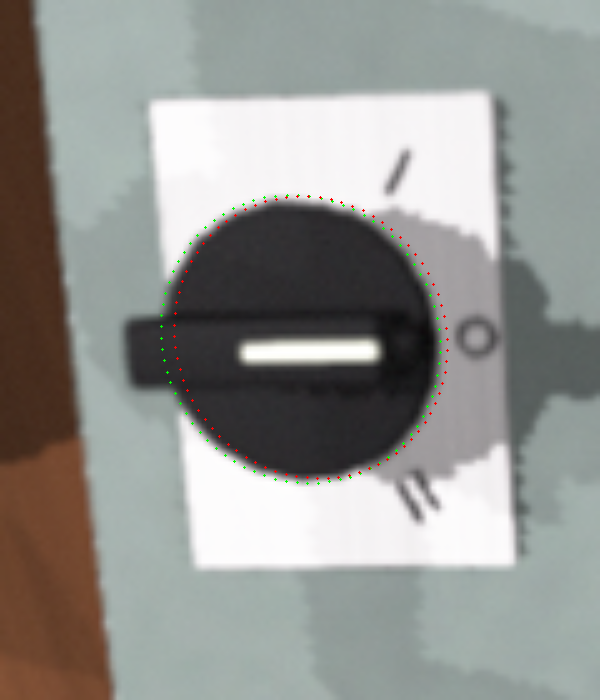

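View pics/k1.png

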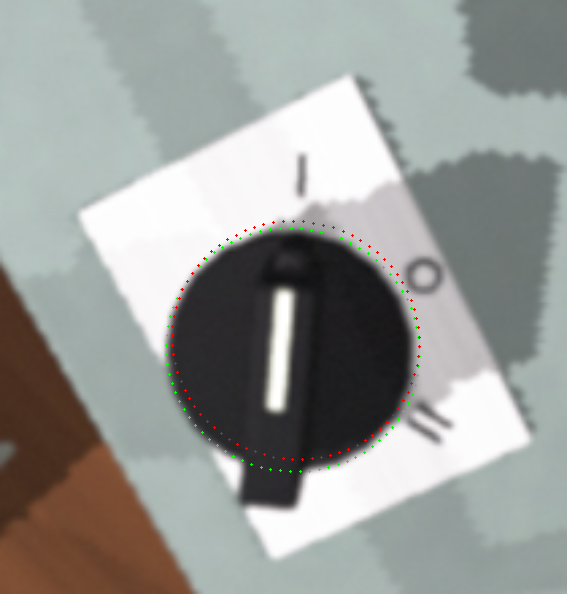

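Run:
```python
from h import *
from tf import T
np.set_printoptions(precision=4,suppress=True)
p=np.array([ 0.5554,-0.2236,-0.2219])
def meas(f,corn,sk):
    d=np.load(f);c=wcam(d["p"],d["r"])
    Q=np.array([onz(c,u,.128)[:2] for u in corn]); S=onz(c,sk,.128)[:2]
    Rm=np.array([[np.cos(p[2]),np.sin(p[2])],[-np.sin(p[2]),np.cos(p[2])]])
    Qc=Q.mean(0); cam=np.array(c["origin"])
    print("sides",np.linalg.norm(Q-np.roll(Q,1,0),axis=1))
    return Rm@(S-Qc), Rm@(cam[:2]-Qc), cam[2]-.128
w1=lambda a:(np.array(a)/2.7+[230,140])/1.5
w15=lambda a:np.array(a)/5+[100,30]-.5
A=meas("w1.npz",[w1(a) for a in[(79,213),(352,75),(531,440),(272,558)]],w1((291,350)))
B=meas("w15.npz",[w15(a) for a in[(150,101),(492,92),(517,565),(195,568)]],w15((303,342)))
print(A,B)
# axis offset a (xy), S = a+(a-cam)*h/(H-h)
h=.018; a=(A[0]*(A[2]-h)+A[1]*h)/A[2]; print("axis off",a)
for h in(.010,.014,.018,.022): print(h,a+(a-B[1])*h/(B[2]-h),"meas",B[0])
```

```text
sides [0.0954 0.0698 0.0954 0.0701]
sides [0.0957 0.0698 0.0961 0.0704]
(array([-0.0063, -0.0026]), array([0.057 , 0.0673]), np.float64(0.3146647603927929)) (array([-0.0074, -0.0005]), array([0.0909, 0.0161]), np.float64(0.37001151668013155))
axis off [-0.0027  0.0014]
0.01 [-0.0053  0.001 ] meas [-0.0074 -0.0005]
0.014 [-0.0063  0.0009] meas [-0.0074 -0.0005]
0.018 [-0.0074  0.0007] meas [-0.0074 -0.0005]
0.022 [-0.0086  0.0005] meas [-0.0074 -0.0005]
```

```bash
python3 -c "
from bench import *
print(finish_job()); print(get_state()['time'])"
```

```text
the job is handed in; nothing more can be done
None
the job is handed in; nothing more can be done
```

The selector is at off, the warning sign hangs on the handle, and the job was handed in at about 18.5 s of the 58 s allowed.

- **Knob:** I gripped it and pushed it in about 7 mm (8.7 N). I turned it from the one-bar setting to the ring mark with no overshoot seen, raised it and let go. The last wrist pictures show the pointer at the ring. A parallax check on the skirt height (about 18 mm above the plate) agrees with it being fully out.
- **Sign:** I took the one farthest to the robot's left, at about (0.56, 0.21), and lowered it onto the bar until light contact (about 6 N). I then opened partway and withdrew straight up. The last scene, side and wrist pictures show it astride the bar, straight and near the middle.
- **Other things:** In the last scene picture, the other signs, tape, pump, panel and multimeter look unmoved. I did not measure their positions.

**Checks that disagreed:**
- The bar's position differed by about 3 mm between two wrist views, and the network's own bar marks were off by a couple of cm. I lined up on the bar directly in the wrist picture before lowering.
- Two quick readings of the knob's apparent size disagreed on whether it had sprung out, and the sideways part of the parallax check was about 1 mm off.
- The sign sat 5 mm lower in the jaws than I first commanded, which the contact height confirmed.

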